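# Stow the parts of a stripped UPS in their foam nests

### The arm

A 6-joint arm with a two-finger parallel gripper is mounted at the origin on the work surface. World frame = base frame: x ahead of the robot, y to its left, z up, the work surface at z = 0. Lengths are in m, angles in degrees, forces in N, time in s.
With the tool pointing down it reaches from about 0.35 to 0.925 m from the base axis. Payload 6.4 kg.
Tool frame: the origin (TCP) lies on the centre line of the jaws, within the pads' length; the fingertips stand 22 mm ahead of it and the grasp point (between the pads) lies 3 mm ahead of it (r.tip_reach is the z of the fingertips in the tool frame, in m); z points along the fingers, y is the direction in which the jaws open and shut (so a half turn about z gives the same grasp; the last joint's range is limited). The gripper opens to 94 mm and grips with 3 to 60 N. Pads are 16 mm wide; open, the fingers measure 119 mm over their backs; the gripper's body (75 mm by 177 mm) begins 78 mm behind the grasp point.
Start: joints at [-79.647, 14.043, 89.255, -0, 76.702, -9.975], TCP at [0.226, -0.61, 0.227] pointing down, gripper open.
Joint ranges: [-179.41, 179.41], [-58.25, 129.5], [7.25, 145.43], [-54.29, 234.29], [11.92, 165.04], [-157.13, 157.13]. Speed limits (degrees/s): [147.25, 147.25, 180, 180, 180, 180].

### API

Orientations are given as [roll, pitch, yaw] about the fixed x, y, z axes, in that order (R = Rz(yaw) Ry(pitch) Rx(roll)).
In Python, from rig import r gives the robot as it stands.
- The arm moves only by the shell command python3 -m inch 'ROWS' [OPENING] [FORCE]. ROWS is a JSON object of lists of equal length, an entry for each row: "linear": the shift along the tool's x, y, z in m, a list of three; "turn": the turn, a rotation vector about the tool's x, y, z in degrees, a list of three. In form: {"linear": [[x, y, z], ...], "turn": [[rx, ry, rz], ...]}. A call has 1 to 8 rows; each row is the pose to reach, as a shift and turn from the pose commanded when the call began, along the tool's axes at that moment; what a row does not reach only later rows make up. A row lasts 1/12 s, in which the tool goes at most 41.7 mm and 7.16 degrees, less where a joint would pass 70% of its speed; a pose out of reach is approached as far as the arm can. A call with a gripper value outside its range is refused whole. OPENING is the opening in per cent of the stroke, from 0 (shut) to 100 (fully open), set as the call begins (- or left out, the last holds). The fingers move at their own pace and stop on an object; FORCE is the grip in N (left out, the last holds). Time passes only in rows, so rows that repeat a pose let the fingers close. It gives the time, the measured TCP pose, the force and the opening at its end, in the units of the state.
- r.state(): the state, without advancing time (a new reading comes with each control period).
- r.grab_frame(name): name is "side" or "top" or "wrist"; returns a dict with "color" (400x640x3 uint8, red, green, blue), "z_map" (400x640 float32, m along the optical axis (not along the pixel's ray), 0 where there is no reading), "fx", "fy", "cx", "cy" (pixels), "dist_coeffs" ([k1, k2, p1, p2, k3] as OpenCV has them; the pictures are not rectified), "rvec" (rotation vector, rad) and "tvec" (3), from world to camera coordinates, as OpenCV has them. Camera axes: x right, y down, z forward; pixel columns grow to the right and rows downward; lengths in m; the calibration is good to about 2 mm. A picture is of the moment at which its call begins.
- r.finish_job(): hands the job in, once; it reports no verdict.
Trained networks look in a picture, given as the dict that the camera call returned (one of the last four; its "shot" number tells which), for a name from the list of things; names that differ only in an ending like _2 or _b are one class to them, and where a whole thing is asked for, a point or a joint stands for the part that bears it (a point fixed in the world has none). Each returns a list of dicts, best first, with "confidence" (0 to 1); they miss things now and then, are a little off and sometimes report something else, mostly with a low value. They report only what shows in the picture. A call takes as long as a camera call. They do not tell look-alikes from the thing itself.
- r.find_in(picture, name): "extent" ([left, top, width, height] in pixels, round what is visible of it).
- r.cut_out(picture, name): "pixels" (400x640 bool, what is visible of it) and "extent" ([left, top, width, height] in pixels, round what is visible of it).
The state is a dict: "time": time; "qpos": joint angles; "joint_velocities": joint speeds; "joint_efforts": joint torques, N m; "ee_pos": TCP position; "tool_rot": TCP orientation; "wrist_force": force on the tool from outside, world axes, zero at the start; "wrist_torque": the same for the moment, N m; "width": finger opening in m.
Only numpy, scipy, OpenCV 4.12 (cv2) and the standard library are available. Lean on these libraries where they do the work, as an engineer would, in place of code of your own. Each camera call takes 0.05 s, during which the arm holds its last target. There are 200 camera calls.

### The job

Four parts have come out of the backup power unit being stripped: the battery, the fan, the heat sink and the ring transformer. Put each one into the foam nest whose cut-out matches its outline, the same way up as it lies now, lowered in rather than dropped, until it sits fully home on the nest's blue floor. Leave the screw dish and the bit block where they stand.

Things in the scene. Friction and masses are not known exactly. Their poses are not given: they have to be found in the camera images.
- battery: Sealed block battery, dark grey, with a paper label on each broad side and two small steel blade terminals on top: 97 mm long (x), 24 mm wide (y), 52 mm high to its lid, 58 mm to the blade tips. About 0.3 kg. Stands upright on its long narrow underside on the bench. Origin: centre of the underside, z up.
- fan: Axial cooling fan, black plastic, square frame 60 x 60 mm (x, y) and 25 mm high, lying flat with its seven blades showing. About 0.08 kg. Origin: centre of the underside, z up.
- heatsink: Extruded heat sink of bare aluminium: 80 mm long (x), 42 mm wide (y), 30 mm high, eight upright fins running lengthwise (along x). About 0.16 kg, stiff: may be gripped across its outer fins. Origin: centre of the underside, z up.
- toroid: Toroidal transformer: a flat-lying ring of copper winding, outer diameter 62 mm, bore 22 mm, 32 mm high. About 0.38 kg. Origin: on its axis at the underside, z up.
- nest_battery: Fixed foam nest for the battery: slab 147 x 74 mm (x, y), 20 mm high, black foam with a long narrow rectangle, 113 mm (x) by 40 mm (y), cut 12 mm deep to a blue floor 8 mm above its underside. A finger channel 44 mm wide (|x| < 22), equally deep, crosses it along y, open at both edges: room for fingers beside the part at +y and -y. Origin: centre of the underside, z up.
- nest_fan: Fixed foam nest for the fan: slab 110 x 110 mm (x, y), 20 mm high, black foam with a square, 76 x 76 mm, cut 12 mm deep to a blue floor 8 mm above its underside. A finger channel 44 mm wide (|x| < 22), equally deep, crosses it along y, open at both edges: room for fingers beside the part at +y and -y. Origin: centre of the underside, z up.
- nest_heatsink: Fixed foam nest for the heat sink: slab 130 x 92 mm (x, y), 20 mm high, black foam with a rectangle, 96 mm (x) by 58 mm (y), cut 12 mm deep to a blue floor 8 mm above its underside. A finger channel 44 mm wide (|x| < 22), equally deep, crosses it along y, open at both edges: room for fingers beside the part at +y and -y. Origin: centre of the underside, z up.
- nest_toroid: Fixed foam nest for the transformer: slab 112 x 112 mm (x, y), 20 mm high, black foam with a circle, diameter 78 mm, cut 12 mm deep to a blue floor 8 mm above its underside. A finger channel 44 mm wide (|x| < 22), equally deep, crosses it along y, open at both edges: room for fingers beside the part at +y and -y. Origin: centre of the underside, z up.
- dish: Loose round steel dish of small screws, 60 mm across the rim, 18 mm high, standing among the work. To be left where it is. Origin: centre of the underside.
- bits: Loose black block of driver bits, 44 x 24 mm (x, y), 18 mm high, 32 mm to the tops of the bits, standing among the work. To be left where it is. Origin: centre of the underside.
There are look-alikes about, which are no part of the job. Of the things like the toroid, leave any that is turquoise; of the rest the larger one is meant. Leave any white look-alike of the nest_fan alone.

How it is judged (in metres and radians):
At the end, for the whole second after the job is handed in: Battery, fan, heat sink and transformer each lie in their own nest: within 13 mm of the nest's centre (any place inside the cut-out), underside on the nest floor (8 mm above the nest's underside, +-3 mm), upright within 0.12 rad, at rest and released (horizontal distance between battery and nest_battery below 0.013 m and z of battery in the frame of nest_battery between 0.005 and 0.0115 m and angle between each of battery, fan, heatsink, toroid's own z axis and vertical below 0.12 rad and linear speed of each of battery, fan, heatsink, toroid below 0.02 m/s and angular speed of each of battery, fan, heatsink, toroid below 0.2 rad/s and horizontal distance between fan and nest_fan below 0.013 m and z of fan in the frame of nest_fan between 0.005 and 0.0115 m and horizontal distance between heatsink and nest_heatsink below 0.013 m and z of heatsink in the frame of nest_heatsink between 0.005 and 0.0115 m and horizontal distance between toroid and nest_toroid below 0.013 m and z of toroid in the frame of nest_toroid between 0.005 and 0.0115 m); the robot touches nothing.
It fails at once if the screw dish is shoved more than 3 cm from its place (distance of dish from where it was at the start of the episode above 0.03 m).
It fails at once if the bit block is shoved more than 3 cm from its place (distance of bits from where it was at the start of the episode above 0.03 m).
It fails at once if a part is dropped: it falls freely, touching nothing, with its underside more than 25 mm above the bench ((height (world z) of battery above 0.025 m and contact force between battery and anything else below 0.02 N) or (height (world z) of fan above 0.025 m and contact force between fan and anything else below 0.02 N) or (height (world z) of heatsink above 0.025 m and contact force between heatsink and anything else below 0.02 N) or (height (world z) of toroid above 0.025 m and contact force between toroid and anything else below 0.02 N)).
It also fails if it takes over 102 s, if anything falls off the work surface, if the arm or the gripper's body presses on something with over 40 N, if the wrist force passes 120 N, or if a joint passes its speed limit or range.

## Working session

There is one attempt and no reset: what is moved stays moved. The work goes in short steps, Python scripts to look and compute and a shell command to move; the robot and the scene stay as the last step left them, time stands still between calls to the robot, and variables do not carry over. Pictures are saved under pics/ and viewed, about 12 in all and at most 16, crops included, and the job is handed in when it is done.

```bash
ls; mkdir -p pics; python3 - <<'E'
from rig import r
import cv2,numpy as np,pickle
print(r.state())
f=r.grab_frame("top"); s=r.grab_frame("side")
cv2.imwrite("pics/top0.png",f["color"][...,::-1]);cv2.imwrite("pics/side0.png",s["color"][...,::-1])
for n in ["battery","fan","heatsink","toroid","nest_battery","nest_fan","nest_heatsink","nest_toroid","dish","bits"]:
  print(n,[(d["extent"],round(d["confidence"],2)) for d in r.find_in(f,n)][:4])
print(f["fx"],f["tvec"],f["rvec"],f["dist_coeffs"])
E
```

```text
pics
{'time': 0.0, 'qpos': array([-7.96476925e+01,  1.40847124e+01,  8.93231752e+01, -3.46185539e-03,
        7.67035740e+01, -9.97466375e+00]), 'joint_velocities': array([ 0.08181536,  0.05094496, -0.02014389, -0.09551121, -0.10212982,
       -0.03574008]), 'joint_efforts': array([-4.38564803e-05, -4.15835810e+01, -3.14602089e+01,  6.85320399e-02,
        3.32064391e-02, -1.48614267e-04]), 'ee_pos': array([ 0.22568938, -0.60896174,  0.226355  ]), 'tool_rot': array([-1.79889640e+02, -1.59899642e-02,  2.03277553e+01]), 'wrist_force': array([-0.29589386,  0.42033045,  0.38501163]), 'wrist_torque': array([-0.00563652, -0.00280743, -0.0039043 ]), 'width': 0.09373940287556376}
battery [([408.6, 219.1, 11.7, 33.8], 0.53)]
fan [([343.5, 201.2, 23.1, 22.2], 0.54)]
heatsink [([281.8, 202.7, 15.5, 22.1], 0.58)]
toroid [([228.7, 260.9, 16.7, 20.7], 0.86), ([209.9, 245.2, 10.9, 11.9], 0.69), ([234.3, 222.1, 19.1, 18.5], 0.47)]
nest_battery [([431.0, 167.3, 33.7, 44.4], 0.92)]
nest_fan [([179.3, 172.6, 42.8, 44.2], 0.57)]
nest_heatsink [([263.8, 137.7, 30.8, 40.3], 0.76)]
nest_toroid [([345.6, 137.2, 44.4, 44.5], 0.84)]
dish [([319.4, 169.7, 14.8, 17.5], 0.52)]
bits [([245.4, 191.9, 16.4, 11.6], 0.66)]
408.60112707209174 [0.01187883 0.47665816 1.29175823] [ 2.11604387 -2.15315638  0.18246203] [-0.05644057  0.          0.          0.          0.        ]
```

```bash
python3 - <<'E'
import cv2
a=cv2.imread("pics/top0.png")[120:300,160:480]
cv2.imwrite("pics/top0c.png",cv2.resize(a,None,fx=2.5,fy=2.5,interpolation=cv2.INTER_CUBIC))
E
```

```text
(no output)
```

View pics/top0c.png

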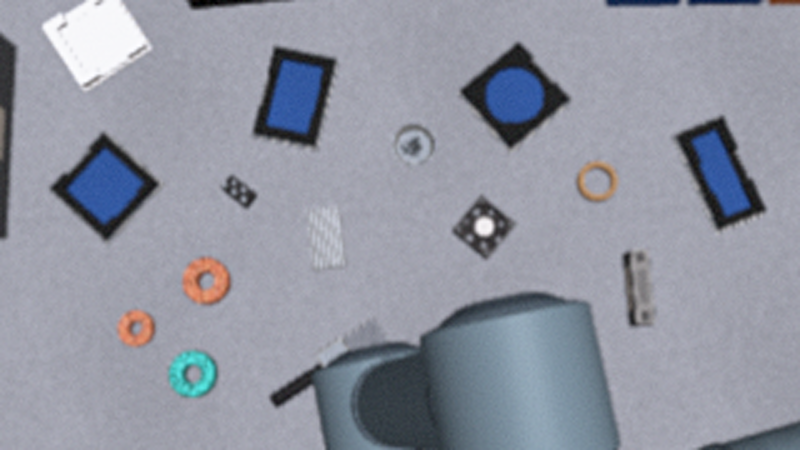

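View pics/side0.png

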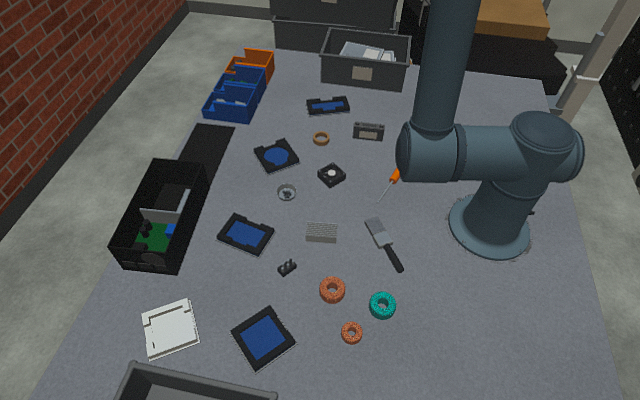

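The top crop shows four parts. The battery is at (639,288), the fan at (484,227) and the heat sink at (325,237).

Three rings are candidates for the transformer:
- Copper, large, at crop (206,280): this is the one meant, being the larger of those that aren't turquoise.
- Copper, small, at crop (136,328).
- Turquoise, at crop (193,373).

For the fan nest there's a black one at (105,186), which is the one meant, and a white one at (97,40), to be left alone. The brass ring at (598,181) is not on the task's list.

```bash
cat > h.py <<'E'
from rig import r
import cv2,numpy as np
from scipy.spatial.transform import Rotation as Rn
TOP={"battery":.052,"fan":.025,"heatsink":.030,"toroid":.032,"nest_battery":.02,"nest_fan":.02,"nest_heatsink":.02,"nest_toroid":.02,"dish":.018,"bits":.025}
def world(f,uv,z):
    uv=np.asarray(uv,np.float64).reshape(-1,1,2)
    K=np.array([[f["fx"],0,f["cx"]],[0,f["fy"],f["cy"]],[0,0,1]])
    p=cv2.undistortPoints(uv,K,np.array(f["dist_coeffs"])).reshape(-1,2)
    R=cv2.Rodrigues(np.array(f["rvec"]))[0];t=np.array(f["tvec"])
    c=-R.T@t; d=np.c_[p,np.ones(len(p))]@R
    return c+d*((z-c[2])/d[:,2])[:,None]
def cloud(f):
    v,u=np.mgrid[0:400,0:640]
    K=np.array([[f["fx"],0,f["cx"]],[0,f["fy"],f["cy"]],[0,0,1]])
    p=cv2.undistortPoints(np.c_[u.ravel(),v.ravel()].astype(float).reshape(-1,1,2),K,np.array(f["dist_coeffs"])).reshape(-1,2)
    R=cv2.Rodrigues(np.array(f["rvec"]))[0];t=np.array(f["tvec"])
    Z=f["z_map"].ravel()
    return ((np.c_[p,np.ones(len(p))]*Z[:,None]-t)@R).reshape(400,640,3)
def rect(P):
    (c,s,a)=cv2.minAreaRect(P[:,:2].astype(np.float32)*1000)
    if s[0]<s[1]: s=s[::-1];a+=90
    return np.round(c,1),np.round(s,1),round((a+90)%180-90,1)
def seen(f,names):
    for n in names:
        for d in r.cut_out(f,n)[:3]:
            m=d["pixels"].astype(np.uint8)
            c=max(cv2.findContours(m,cv2.RETR_EXTERNAL,cv2.CHAIN_APPROX_NONE)[0],key=len)
            print(n,round(d["confidence"],2),np.round(d["extent"]).astype(int),*rect(world(f,c.astype(float),TOP[n])))
def go(x,y,z,yaw=None):
    """shift/turn in tool axes from the measured pose; x,y,z of the TCP in m; yaw of tool (deg, mod 180)"""
    s=r.state();R=Rn.from_euler("xyz",s["tool_rot"],degrees=True)
    d=R.inv().apply(np.array([x,y,z])-s["ee_pos"])
    a=0 if yaw is None else (s["tool_rot"][2]-yaw+90)%180-90
    print("shift",np.round(d,4),"turn z",round(a,1),"q6",round(s["qpos"][5],1),"q1",round(s["qpos"][0],1),"yaw",round(s["tool_rot"][2],1))
E
python3 - <<'E'
from h import *
f=r.grab_frame("top"); seen(f,list(TOP))
w=r.grab_frame("wrist"); cv2.imwrite("pics/w0.png",w["color"][...,::-1])
R=cv2.Rodrigues(np.array(w["rvec"]))[0];print("wrist cam at",-R.T@w["tvec"],"axis",R[2])
E
```

```text
battery 0.74 [406 221  13  29] [ 358.6 -282.4] [92.8 35.5] -1.1
fan 0.63 [344 197  22  25] [444.9 -87.4] [65.6 62.7] -41.1
heatsink 0.83 [284 202  10  27] [433.5 119.6] [79.4 42.1] 6.2
toroid 0.76 [228 261  18  18] [262.7 292. ] [61.6 57.1] 89.3
toroid 0.59 [206 243  16  15] [322.8 367.6] [56.  44.9] 45.5
toroid 0.51 [232 223  22  15] [382.  273.5] [58.5 54.5] 45.0
nest_battery 0.65 [347 136  41  47] [ 623.4 -135. ] [114.1 111.3] -50.4
nest_battery 0.59 [428 168  38  43] [ 512.3 -404. ] [144.8  74.5] 22.0
nest_fan 0.95 [179 115  41  42] [718.9 433.6] [116.5 108.5] 33.0
nest_fan 0.61 [181 175  46  42] [510.6 415.7] [113.2 109.1] 46.0
nest_fan 0.49 [406 221  15  29] [ 364.3 -289.4] [96.  35.8] 2.9
nest_heatsink 0.67 [262 140  33  39] [627.4 161.3] [131.2  90.8] -12.8
nest_toroid 0.71 [347 139  43  42] [ 623.  -133.7] [115.6 114.8] -50.8
nest_toroid 0.21 [410 219  10  30] [ 364.5 -289.7] [95.1 36.2] -1.2
dish 0.74 [317 170  18  17] [559.1   1.7] [57.  54.9] 89.0
bits 0.59 [246 189  18  15] [499.8 236.9] [43.3 21. ] 44.5
wrist cam at [ 0.28935598 -0.5862357   0.38438545] axis [-0.22233091 -0.08224456 -0.97149616]
```

```bash
python3 -c "
from h import *
go(.512,-.404,.25,22)"
```

```text
shift [ 0.3398 -0.0933 -0.0226] turn z -1.7 q6 -10.0 q1 -79.6 yaw 20.3
```

```bash
python3 -m inch '{"linear":[[0.04,-0.011,-0.003],[0.08,-0.022,-0.006],[0.12,-0.033,-0.009],[0.16,-0.044,-0.012],[0.2,-0.055,-0.014],[0.24,-0.066,-0.017],[0.28,-0.077,-0.02],[0.315,-0.085,-0.022]],"turn":[[0,0,0],[0,0,0],[0,0,0],[0,0,-0.5],[0,0,-1],[0,0,-1.5],[0,0,-1.7],[0,0,-1.7]]}'; python3 -m inch '{"linear":[[0.012,-0.004,0],[0.02,-0.008,0],[0.02,-0.008,0]],"turn":[[0,0,0],[0,0,0],[0,0,0]]}'
python3 - <<'E'
from h import *
w=r.grab_frame("wrist"); cv2.imwrite("pics/w1.png",w["color"][...,::-1])
seen(w,["nest_battery"])
P=cloud(w);hs=cv2.cvtColor(w["color"],cv2.COLOR_RGB2HSV)
m=cv2.inRange(hs,(100,110,40),(130,255,255));n,l,s,c=cv2.connectedComponentsWithStats(m)
i=1+np.argmax(s[1:,4]);print(s[i]);Q=P[l==i];print(rect(Q),np.median(Q[:,2]))
v,u=np.where(l==i);print(rect(world(w,np.c_[u,v],.008)))
E
```

```text
time: 1.87
ee_pos: [0.4936, -0.4185, 0.25]
tool_rot: [180.0, -0.0, 22.1]
wrist_force: [-0.5, -0.2, -0.6]
width: 0.0941
time: 2.12
ee_pos: [0.5076, -0.4046, 0.2492]
tool_rot: [-180.0, 0.0, 22.1]
wrist_force: [0.3, -1.2, -0.3]
width: 0.094
nest_battery 0.94 [303 119  56  99] [ 518.9 -409.7] [143.3  72.3] 21.2
[ 313  131   31   79 2235]
(array([ 518.5, -409.4]), array([118.4,  41. ]), 20.4) 0.007734070372251287
(array([ 515.7, -410.4]), array([114.3,  41.1]), 20.8)
```

View pics/w1.png

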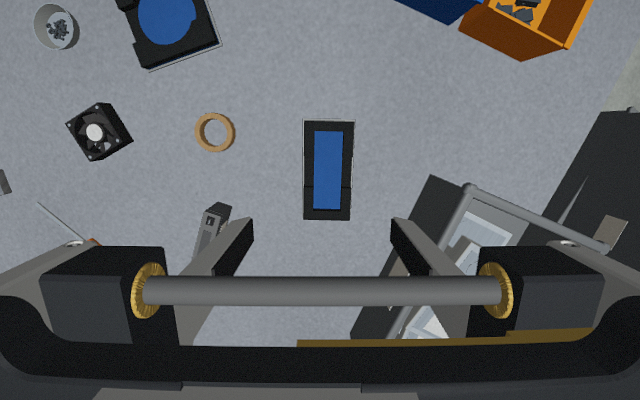

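```bash
python3 - <<'E'
from h import *
w=r.grab_frame("wrist");P=cloud(w)[:240]
h=P[...,2];m=(h>.03)&(h<.3)&(w["z_map"][:240]>0.05)&(P[...,1]<-.45)&(P[...,0]>.3)&(P[...,0]<.75)
Q=P[m]
for x in np.arange(.3,.75,.05):
    q=Q[abs(Q[:,0]-x-.025)<.025]
    if len(q)>5:print(round(x,2),"ymax",np.percentile(q[:,1],98).round(3),"zmax",np.percentile(q[:,2],98).round(3))
go(.36,-.287,.24,2)
E
```

```text
0.45 ymax -0.552 zmax 0.096
0.5 ymax -0.451 zmax 0.261
0.55 ymax -0.546 zmax 0.121
shift [-0.0908 -0.1654  0.0093] turn z 19.9 q6 19.3 q1 -48.8 yaw 21.9
```

The wrist picture shows the battery nest at (328,170), with its long side vertical in the image. The bin to the right is clear of the gripper's footprint. Next is the battery.

```bash
python3 -m inch '{"linear":[[-0.02,-0.036,0],[-0.04,-0.072,0.003],[-0.06,-0.108,0.005],[-0.08,-0.145,0.008],[-0.091,-0.165,0.009],[-0.091,-0.165,0.009],[-0.091,-0.165,0.009]],"turn":[[0,0,4],[0,0,8],[0,0,12],[0,0,16],[0,0,20],[0,0,20],[0,0,20]]}'
python3 - <<'E'
from h import *
w=r.grab_frame("wrist"); cv2.imwrite("pics/w2.png",w["color"][100:300,200:440][...,::-1].repeat(2,0).repeat(2,1))
P=cloud(w)
for d in r.cut_out(w,"battery")[:2]:
    m=d["pixels"];Q=P[m];print(d["confidence"],d["extent"]);T=Q[(Q[:,2]>.045)&(Q[:,2]<.056)];print(len(T),rect(T),np.median(T[:,2]),np.percentile(Q[:,2],[2,50,98]))
go(.36,-.287,.04,0)
E
```

```text
time: 2.85
ee_pos: [0.3598, -0.2872, 0.2407]
tool_rot: [179.9, -0.0, 1.9]
wrist_force: [0.6, 0.0, -0.4]
width: 0.094
0.69 [309.8, 139.0, 22.7, 73.9]
1397 (array([ 362.4, -287. ]), array([96.8, 23.1]), 2.3) 0.051875282098495394 [0.02631243 0.05185855 0.05427934]
shift [-0.0011 -0.0012  0.201 ] turn z 2.0 q6 35.3 q1 -52.7 yaw 2.0
```

View pics/w2.png

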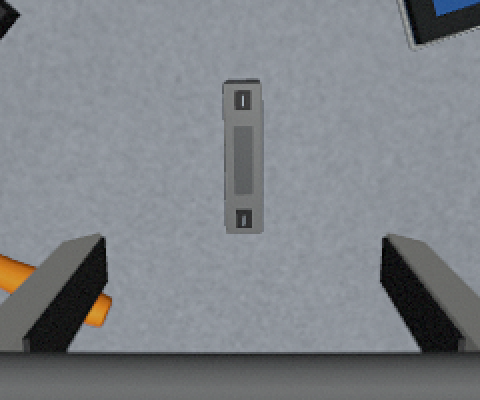

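The crop shows the battery upright at (243,155), lined up with the tool. An orange handle lies at about (60,290), near the left finger. I'll check how far away it is.

```bash
python3 - <<'E'
from h import *
w=r.grab_frame("wrist");P=cloud(w);hs=cv2.cvtColor(w["color"],cv2.COLOR_RGB2HSV)
m=cv2.inRange(hs,(5,150,120),(25,255,255))>0
m[:150]=0;Q=P[m&(P[...,2]<.06)&(P[...,1]>-.35)];print(len(Q),Q.min(0),Q.max(0))
go(.3624,-.287,.14,2.3);go(.3624,-.287,.035,2.3)
E
```

```text
423 [ 0.2285952  -0.19204831  0.00936548] [ 0.27925858 -0.10211258  0.02729627]
shift [ 0.0012 -0.0009  0.1009] turn z -0.3 q6 35.3 q1 -52.7 yaw 2.0
shift [ 0.0011 -0.001   0.2059] turn z -0.3 q6 35.3 q1 -52.7 yaw 2.0
```

```bash
python3 -m inch '{"linear":[[0.001,-0.001,0.03],[0.001,-0.001,0.07],[0.001,-0.001,0.11],[0.001,-0.001,0.145],[0.001,-0.001,0.175],[0.001,-0.001,0.195],[0.001,-0.001,0.206],[0.001,-0.001,0.206]],"turn":[[0,0,0],[0,0,0],[0,0,0],[0,0,0],[0,0,0],[0,0,0],[0,0,0],[0,0,0]]}' 55 30
python3 -m inch '{"linear":[[0,0,0],[0,0,0],[0,0,0],[0,0,0],[0,0,0],[0,0,0]],"turn":[[0,0,0],[0,0,0],[0,0,0],[0,0,0],[0,0,0],[0,0,0]]}' 0 30
python3 -m inch '{"linear":[[0,0,0],[0,0,0],[0,0,-0.005],[0,0,-0.015],[0,0,-0.03],[0,0,-0.05],[0,0,-0.07],[0,0,-0.085]],"turn":[[0,0,0],[0,0,0],[0,0,0],[0,0,0],[0,0,0],[0,0,0],[0,0,0],[0,0,0]]}'
python3 -c "
from h import *
go(.517,-.41,.12,21)"
```

```text
time: 3.67
ee_pos: [0.3611, -0.2847, 0.032]
tool_rot: [-179.8, 0.2, 2.0]
wrist_force: [0.1, -0.2, 0.3]
width: 0.0518
time: 4.17
ee_pos: [0.3626, -0.2865, 0.0357]
tool_rot: [179.9, -0.1, 2.0]
wrist_force: [-0.1, 0.1, 5.3]
width: 0.0238
time: 4.83
ee_pos: [0.3618, -0.2853, 0.1209]
tool_rot: [180.0, -0.0, 2.0]
wrist_force: [0.7, -0.8, -3.5]
width: 0.0241
shift [0.1507 0.1301 0.001 ] turn z -19.0 q6 35.6 q1 -52.4 yaw 2.0
```

```bash
python3 -m inch '{"linear":[[0.008,0.007,0],[0.028,0.024,0],[0.053,0.045,0],[0.08,0.069,0],[0.106,0.092,0],[0.13,0.112,0],[0.146,0.126,0],[0.151,0.13,0]],"turn":[[0,0,-2],[0,0,-5],[0,0,-8],[0,0,-11],[0,0,-14],[0,0,-17],[0,0,-19],[0,0,-19]]}'
python3 - <<'E'
from h import *
r.grab_frame("top");w=r.grab_frame("wrist"); cv2.imwrite("pics/w3.png",w["color"][100:300,200:440][...,::-1].repeat(2,0).repeat(2,1))
P=cloud(w);hs=cv2.cvtColor(w["color"],cv2.COLOR_RGB2HSV)
for d in r.cut_out(w,"battery")[:1]:
    Q=P[d["pixels"]];z=np.percentile(Q[:,2],90);T=Q[abs(Q[:,2]-z)<.005];print(d["extent"],rect(T),z)
seen(w,["nest_battery"])
go(.517,-.41,.0435,21)
E
```

```text
time: 5.5
ee_pos: [0.519, -0.4115, 0.1193]
tool_rot: [180.0, -0.0, 21.1]
wrist_force: [-0.3, 0.3, -3.6]
width: 0.0233
[296.8, 154.3, 48.4, 169.9] (array([ 518.5, -411.1]), array([97.2, 24.5]), 21.2) 0.13664206679943752
nest_battery 0.9 [281 126  78  89] [ 542.3 -400.5] [90.5 69.3] 20.9
shift [0.0003 0.0014 0.0752] turn z 0.0 q6 20.8 q1 -48.2 yaw 21.0
```

View pics/w3.png

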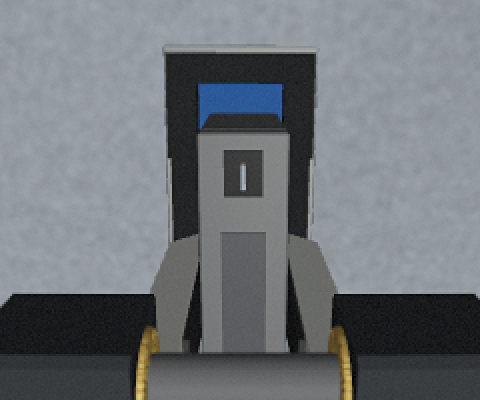

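The crop shows the held battery centred over its nest, with blue floor visible ahead of it at (240,100). I'll lower it now.

```bash
python3 -m inch '{"linear":[[0,0.001,0.01],[0,0.001,0.025],[0,0.001,0.04],[0,0.001,0.055],[0,0.001,0.064],[0,0.001,0.07],[0,0.001,0.074],[0,0.001,0.076]],"turn":[[0,0,0],[0,0,0],[0,0,0],[0,0,0],[0,0,0],[0,0,0],[0,0,0],[0,0,0]]}'
python3 -m inch '{"linear":[[0,0,0.001],[0,0,0.001]],"turn":[[0,0,0],[0,0,0]]}'; python3 -m inch '{"linear":[[0,0,0]],"turn":[[0,0,0]]}'
```

```text
time: 6.37
ee_pos: [0.5177, -0.4111, 0.0437]
tool_rot: [-179.9, 0.0, 21.0]
wrist_force: [-5.1, 4.3, 7.5]
width: 0.024
time: 6.53
ee_pos: [0.5183, -0.4116, 0.0437]
tool_rot: [179.9, -0.0, 21.0]
wrist_force: [-1.8, 2.2, 2.1]
width: 0.0237
time: 6.62
ee_pos: [0.5183, -0.4116, 0.0437]
tool_rot: [179.9, -0.0, 21.0]
wrist_force: [-2.4, 2.1, 3.2]
width: 0.0241
```

```bash
python3 -m inch '{"linear":[[0,0,0],[0,0,0],[0,0,0],[0,0,0]],"turn":[[0,0,0],[0,0,0],[0,0,0],[0,0,0]]}' 48
python3 -m inch '{"linear":[[0,0,-0.01],[0,0,-0.03],[0,0,-0.06],[0,0,-0.1],[0,0,-0.14],[0,0,-0.18],[0,0,-0.2],[0,0,-0.2]],"turn":[[0,0,0],[0,0,0],[0,0,0],[0,0,0],[0,0,0],[0,0,0],[0,0,0],[0,0,0]]}'
python3 - <<'E'
from h import *
w=r.grab_frame("wrist"); 
P=cloud(w)
for d in r.cut_out(w,"battery")[:1]:
    Q=P[d["pixels"]];T=Q[(Q[:,2]>.05)&(Q[:,2]<.075)];print(rect(T),np.median(T[:,2]))
go(.60,-.13,.26,39)
E
```

```text
time: 6.95
ee_pos: [0.5181, -0.4114, 0.0427]
tool_rot: [179.9, -0.0, 21.0]
wrist_force: [0.7, -0.0, 0.3]
width: 0.0444
time: 7.62
ee_pos: [0.52, -0.4135, 0.251]
tool_rot: [179.3, -0.3, 21.0]
wrist_force: [-0.2, -0.6, -0.2]
width: 0.0451
(array([ 518. , -411.9]), array([96.4, 23.7]), 21.3) 0.05990475880937415
shift [ 0.1775 -0.2332 -0.0167] turn z -18.0 q6 20.7 q1 -48.3 yaw 21.0
```

The battery lid measures 0.060 m, which is the 52 mm body on the 8 mm floor, so it is home. Next I'll look at the transformer nest.

```bash
python3 -m inch '{"linear":[[0.02,-0.026,0],[0.044,-0.058,-0.003],[0.068,-0.09,-0.005],[0.092,-0.121,-0.008],[0.116,-0.153,-0.01],[0.14,-0.184,-0.012],[0.162,-0.213,-0.013],[0.177,-0.233,-0.013]],"turn":[[0,0,-2],[0,0,-5],[0,0,-8],[0,0,-11],[0,0,-14],[0,0,-16],[0,0,-18],[0,0,-18]]}' 100
python3 -m inch '{"linear":[[0,0,0],[0,0,0]],"turn":[[0,0,0],[0,0,0]]}'
python3 - <<'E'
from h import *
w=r.grab_frame("wrist"); cv2.imwrite("pics/w4.png",w["color"][60:300,160:480][...,::-1].repeat(2,0).repeat(2,1))
P=cloud(w)
seen(w,["nest_toroid","fan"])
for n,a,b in (("nest_toroid",.016,.024),("fan",.019,.03)):
  for d in r.cut_out(w,n)[:1]:
    Q=P[d["pixels"]];T=Q[(Q[:,2]>a)&(Q[:,2]<b)];print(rect(T),np.median(T[:,2]))
hs=cv2.cvtColor(w["color"],cv2.COLOR_RGB2HSV)
m=cv2.inRange(hs,(100,110,40),(130,255,255));n,l,s,c=cv2.connectedComponentsWithStats(m)
for i in range(1,n):
  if s[i,4]>500: v,u=np.where(l==i);print(s[i],rect(world(w,np.c_[u,v],.008)))
E
```

```text
time: 8.38
ee_pos: [0.5988, -0.1266, 0.2529]
tool_rot: [-179.8, 0.1, 39.2]
wrist_force: [1.0, 0.5, -0.1]
width: 0.0926
time: 8.55
ee_pos: [0.5986, -0.1287, 0.2529]
tool_rot: [-179.8, 0.1, 39.2]
wrist_force: [-0.1, 0.2, -1.0]
width: 0.0943
nest_toroid 0.95 [300 125  76  75] [ 628.8 -134.9] [108.3 107.7] 39.2
fan 0.68 [215 211  50  43] [452.5 -88.9] [66.6 66.2] 49.5
fan 0.66 [ 86 120  63  64] [441.4 115.5] [92.1 59.4] 6.1
(array([ 628.3, -136.7]), array([106.2, 105.7]), 39.2) 0.019645962592316338
(array([447.6, -88.9]), array([60.8, 59.4]), 48.9) 0.024705145536757896
[ 128    0   78   57 2631] (array([631. , 162.4]), array([96.6, 59.3]), -13.3)
[  466    56   174   199 18248] (array([ 848.9, -419.2]), array([306.9, 185.4]), 90.0)
[ 312  134   55   55 2343] (array([ 628.2, -136.2]), array([78.3, 78.2]), -50.8)
```

View pics/w4.png

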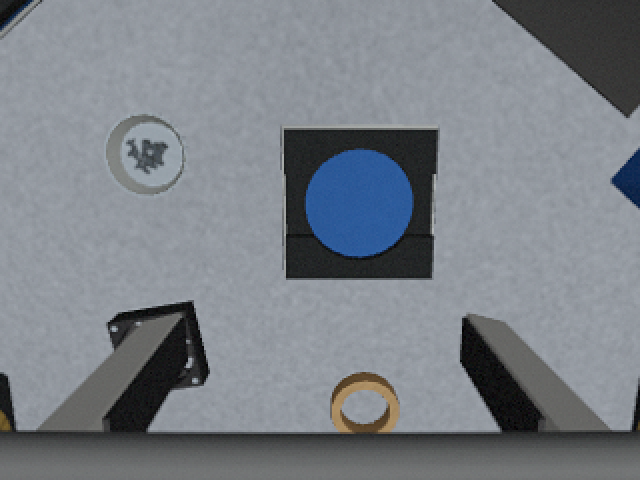

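The transformer nest is at (360,203). Its channel notches are at its left and right edges, so the channel runs along the jaw axis and the nest yaw is about 39°. The fan is at (160,345). I'll do the heat sink next; its nest was also measured in this view, at (0.631, 0.162) with yaw −13°.

```bash
python3 -c "
from h import *
go(.434,.118,.22,6)"
```

```text
shift [ 0.0284 -0.2976  0.035 ] turn z 32.9 q6 28.1 q1 -23.0 yaw 38.9
```

```bash
python3 -m inch '{"linear":[[0.002,-0.025,0],[0.006,-0.065,0.005],[0.01,-0.105,0.01],[0.014,-0.145,0.015],[0.018,-0.185,0.02],[0.022,-0.225,0.025],[0.026,-0.265,0.03],[0.028,-0.298,0.035]],"turn":[[0,0,4],[0,0,8],[0,0,12],[0,0,17],[0,0,22],[0,0,27],[0,0,31],[0,0,33]]}'
python3 -m inch '{"linear":[[0,0,0],[0,0,0]],"turn":[[0,0,0],[0,0,0]]}'
python3 - <<'E'
from h import *
w=r.grab_frame("wrist"); cv2.imwrite("pics/w5.png",w["color"][0:320,0:600][...,::-1])
P=cloud(w)
for d in r.cut_out(w,"heatsink")[:2]:
    Q=P[d["pixels"]];T=Q[(Q[:,2]>.02)&(Q[:,2]<.036)];print(d["confidence"],d["extent"],rect(T),np.median(T[:,2]))
seen(w,["heatsink","nest_fan","toroid","nest_heatsink"])
go(.434,.118,.033,6)
E
```

```text
time: 9.47
ee_pos: [0.4321, 0.1199, 0.2202]
tool_rot: [-180.0, -0.0, 5.8]
wrist_force: [0.0, 0.1, -0.5]
width: 0.0939
time: 9.63
ee_pos: [0.4329, 0.1193, 0.2203]
tool_rot: [180.0, -0.0, 6.1]
wrist_force: [0.1, -0.2, -0.2]
width: 0.0939
0.86 [302.3, 145.3, 33.6, 62.1] (array([438.2, 120.5]), array([79. , 41.7]), 6.9) 0.029610746554535373
heatsink 0.86 [302 145  34  62] [439.1 120.7] [79.9 41.6] 6.9
nest_fan 0.56 [ 37  32 120 122] [511.5 409.7] [117.2 115.8] 47.1
toroid 0.81 [179 185  45  45] [385.3 272.1] [63.2 62. ] 1.3
toroid 0.68 [120 222  40  23] [337.  357.3] [55.5 34.2] -79.6
toroid 0.55 [172 257  20  20] [292.1 299.3] [34.7  9.5] -47.3
nest_heatsink 0.63 [253   0  96  80] [610.6 165.3] [93.7 90.3] -13.7
shift [-4.000e-04 -1.000e-04  1.877e-01] turn z -0.1 q6 84.8 q1 0.7 yaw 5.9
```

View pics/w5.png

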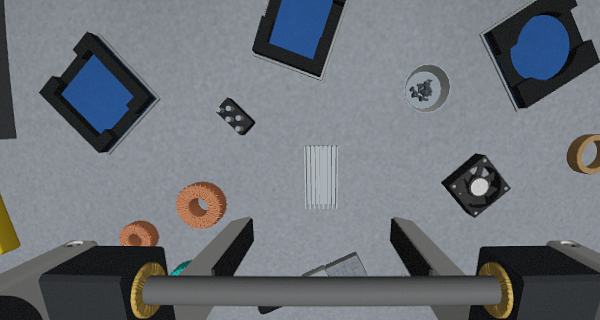

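The heat sink is at (321,177), yaw 7°. The large copper ring is at (201,205). The fan nest is at (100,93), and I'll check its channel direction from depth.

```bash
python3 - <<'E'
from h import *
w=r.grab_frame("wrist");P=cloud(w).reshape(-1,3)
c=np.array([.511,.411]);d=P[:,:2]-c
for a in (2,47,92,137,182,227,272,317):
    e=c+.047*np.array([np.cos(np.radians(a)),np.sin(np.radians(a))]);q=P[np.hypot(*(P[:,:2]-e).T)<.007];print(a,len(q),np.median(q[:,2]).round(4))
go(.4385,.1205,.030,6.9)
E
```

```text
2 59 0.0194
47 95 0.0079
92 83 0.0075
137 117 0.0193
182 46 0.0198
227 113 0.0041
272 70 0.0196
317 164 0.0148
shift [ 0.0045 -0.0019  0.1906] turn z -1.0 q6 84.8 q1 0.7 yaw 5.9
```

```bash
python3 -m inch '{"linear":[[0.006,0,0.03],[0.006,0,0.07],[0.006,0,0.105],[0.006,0,0.135],[0.006,0,0.16],[0.006,0,0.178],[0.006,0,0.19],[0.006,0,0.19]],"turn":[[0,0,-1],[0,0,-1],[0,0,-1],[0,0,-1],[0,0,-1],[0,0,-1],[0,0,-1],[0,0,-1]]}' 75 30
python3 -m inch '{"linear":[[0,0,0],[0,0,0],[0,0,0],[0,0,0],[0,0,0],[0,0,0]],"turn":[[0,0,0],[0,0,0],[0,0,0],[0,0,0],[0,0,0],[0,0,0]]}' 0 30
python3 -m inch '{"linear":[[0,0,0],[0,0,0],[0,0,-0.005],[0,0,-0.015],[0,0,-0.03],[0,0,-0.05],[0,0,-0.07],[0,0,-0.085]],"turn":[[0,0,0],[0,0,0],[0,0,0],[0,0,0],[0,0,0],[0,0,0],[0,0,0],[0,0,0]]}'
python3 -c "
from h import *
go(.631,.162,.115,-13.3)"
```

```text
time: 10.65
ee_pos: [0.4375, 0.1191, 0.0278]
tool_rot: [-180.0, 0.3, 7.0]
wrist_force: [0.3, 0.9, -0.4]
width: 0.0705
time: 11.15
ee_pos: [0.4403, 0.1198, 0.0314]
tool_rot: [-180.0, -0.1, 7.0]
wrist_force: [-1.8, 0.5, 4.7]
width: 0.0417
time: 11.82
ee_pos: [0.4397, 0.1196, 0.1174]
tool_rot: [180.0, -0.1, 7.0]
wrist_force: [2.2, 0.3, -0.9]
width: 0.042
shift [ 0.1951 -0.0186  0.0026] turn z 20.3 q6 83.9 q1 0.9 yaw 7.0
```

```bash
python3 -m inch '{"linear":[[0.01,-0.001,0],[0.035,-0.003,0],[0.065,-0.006,0],[0.1,-0.01,0],[0.135,-0.013,0],[0.165,-0.016,0],[0.188,-0.018,0.002],[0.195,-0.019,0.002]],"turn":[[0,0,2],[0,0,5],[0,0,8],[0,0,11],[0,0,14],[0,0,17],[0,0,20],[0,0,20.3]]}'
python3 - <<'E'
from h import *
r.grab_frame("top");w=r.grab_frame("wrist"); cv2.imwrite("pics/w6.png",w["color"][100:300,200:440][...,::-1].repeat(2,0).repeat(2,1))
P=cloud(w)
for d in r.cut_out(w,"heatsink")[:1]:
    Q=P[d["pixels"]];z=np.percentile(Q[:,2],80);T=Q[abs(Q[:,2]-z)<.005];print(d["extent"],rect(T),z)
go(.631,.162,.039,-13.3)
E
```

```text
time: 12.48
ee_pos: [0.6331, 0.1626, 0.1137]
tool_rot: [-180.0, -0.1, -13.3]
wrist_force: [-0.5, -0.4, -0.8]
width: 0.0419
[283.9, 172.9, 69.2, 108.2] (array([638.3, 160.2]), array([63.5, 42.9]), -13.5) 0.11179402889009421
shift [ 0.0014 -0.      0.0742] turn z 0.1 q6 107.7 q1 4.5 yaw -13.2
```

View pics/w6.png

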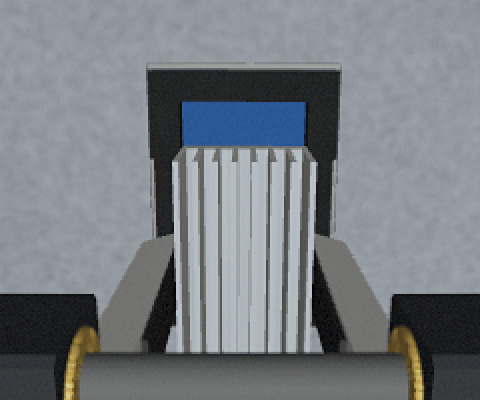

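The heat sink sits centred over its nest in the crop. Lowering.

```bash
python3 -m inch '{"linear":[[0.001,0,0.01],[0.001,0,0.025],[0.001,0,0.04],[0.001,0,0.055],[0.001,0,0.064],[0.001,0,0.07],[0.001,0,0.073],[0.001,0,0.0745]],"turn":[[0,0,0],[0,0,0],[0,0,0],[0,0,0],[0,0,0],[0,0,0],[0,0,0],[0,0,0]]}'
python3 -m inch '{"linear":[[0,0,0.001],[0,0,0.0015],[0,0,0.0015]],"turn":[[0,0,0],[0,0,0],[0,0,0]]}'; python3 -m inch '{"linear":[[0,0,0]],"turn":[[0,0,0]]}'
```

```text
time: 13.3
ee_pos: [0.6313, 0.1621, 0.0394]
tool_rot: [180.0, 0.1, -13.3]
wrist_force: [-7.8, -0.1, 11.2]
width: 0.0417
time: 13.55
ee_pos: [0.6319, 0.1623, 0.0394]
tool_rot: [180.0, 0.0, -13.3]
wrist_force: [-6.3, -1.0, 8.3]
width: 0.0415
time: 13.63
ee_pos: [0.632, 0.1622, 0.0395]
tool_rot: [180.0, 0.0, -13.2]
wrist_force: [-7.1, -0.4, 8.9]
width: 0.0417
```

Contact is made. I'll release, rise and check the height.

```bash
python3 -m inch '{"linear":[[0,0,0],[0,0,0],[0,0,0],[0,0,0]],"turn":[[0,0,0],[0,0,0],[0,0,0],[0,0,0]]}' 65
python3 -m inch '{"linear":[[0,0,-0.01],[0,0,-0.03],[0,0,-0.06],[0,0,-0.1],[0,0,-0.14],[0,0,-0.17],[0,0,-0.18],[0,0,-0.18]],"turn":[[0,0,0],[0,0,0],[0,0,0],[0,0,0],[0,0,0],[0,0,0],[0,0,0],[0,0,0]]}'
python3 - <<'E'
from h import *
w=r.grab_frame("wrist"); P=cloud(w)
for d in r.cut_out(w,"heatsink")[:1]:
    Q=P[d["pixels"]];T=Q[(Q[:,2]>.032)&(Q[:,2]<.05)];print(rect(T),np.median(T[:,2]))
go(.383,.272,.20,39);go(.448,-.089,.22,-41)
E
```

```text
time: 13.97
ee_pos: [0.6319, 0.1621, 0.0375]
tool_rot: [-180.0, -0.0, -13.3]
wrist_force: [-1.1, 1.1, 0.2]
width: 0.061
time: 14.63
ee_pos: [0.6336, 0.1623, 0.2221]
tool_rot: [-179.9, -0.4, -13.3]
wrist_force: [-0.0, -0.2, 0.1]
width: 0.061
(array([629.7, 161.8]), array([79.5, 41.4]), -14.0) 0.037651781561494624
shift [-0.2665 -0.0501  0.0166] turn z -52.3 q6 107.7 q1 4.5 yaw -13.3
shift [-0.1204  0.2864 -0.0035] turn z 27.7 q6 107.7 q1 4.5 yaw -13.3
```

The heat sink is home, with its top at 0.0377 m. Next is the transformer: I'll go above the large copper ring and confirm it there.

```bash
python3 -m inch '{"linear":[[-0.025,-0.005,0],[-0.06,-0.011,0.002],[-0.095,-0.018,0.004],[-0.13,-0.024,0.006],[-0.165,-0.031,0.008],[-0.2,-0.037,0.01],[-0.235,-0.044,0.012],[-0.266,-0.05,0.014]],"turn":[[0,0,-6],[0,0,-12],[0,0,-19],[0,0,-26],[0,0,-33],[0,0,-40],[0,0,-46],[0,0,-52]]}' 88
python3 -m inch '{"linear":[[0,0,0],[0,0,0]],"turn":[[0,0,0],[0,0,0]]}'
python3 - <<'E'
from h import *
w=r.grab_frame("wrist"); cv2.imwrite("pics/w7.png",w["color"][60:300,160:480][...,::-1].repeat(2,0).repeat(2,1))
P=cloud(w)
for d in r.cut_out(w,"toroid")[:3]:
    Q=P[d["pixels"]];T=Q[(Q[:,2]>.012)&(Q[:,2]<.036)];print(round(d["confidence"],2),np.round(d["extent"]),rect(T),Q[:,2].max(),w["color"][d["pixels"]].mean(0))
go(.383,.272,.025,39)
E
```

```text
time: 15.4
ee_pos: [0.3806, 0.2716, 0.2]
tool_rot: [-179.9, 0.3, 39.0]
wrist_force: [0.2, 0.2, 0.3]
width: 0.0826
time: 15.57
ee_pos: [0.3818, 0.2718, 0.2007]
tool_rot: [-179.9, 0.3, 38.8]
wrist_force: [0.2, -0.5, 0.6]
width: 0.0824
0.91 [251. 220.  27.  48.] (array([269.8, 276.2]), array([57. , 24.3]), 21.8) 0.3573165970562008 [ 30.77033493 142.77671451 137.25518341]
0.9 [294. 156.  47.  50.] (array([382.3, 277.8]), array([59.8, 57.3]), 25.1) 0.3573165970562008 [166.72124413 110.59859155  79.23004695]
shift [ 0.    -0.001  0.177] turn z -0.3 q6 72.7 q1 21.4 yaw 38.7
```

View pics/w7.png

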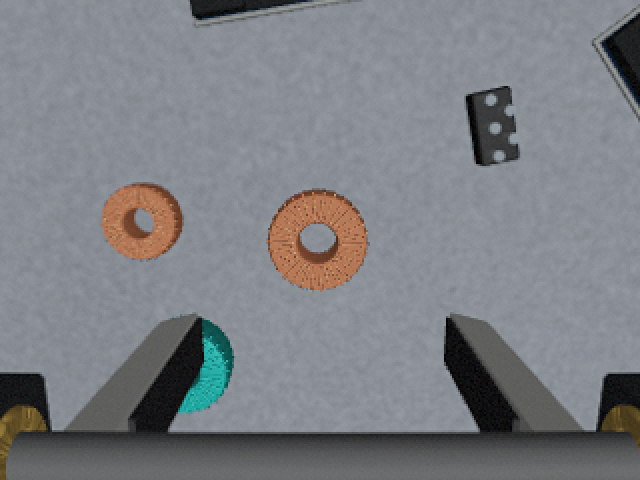

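The enlarged crop shows three rings:
- Large copper ring at (318,239), about 100 px wide: this is the one meant.
- Small copper ring at (143,221), about 80 px wide.
- Turquoise ring at (195,365).

Both fingers will come down clear of the other two.

```bash
python3 - <<'E'
from h import *
w=r.grab_frame("wrist");P=cloud(w)
ds=[d for d in r.cut_out(w,"toroid") if w["color"][d["pixels"]].mean(0)[0]>120]
d=max(ds,key=lambda d:d["pixels"].sum());m=d["pixels"].astype(np.uint8)
cs=cv2.findContours(m,cv2.RETR_CCOMP,cv2.CHAIN_APPROX_NONE)[0]
for c in cs:
  if len(c)>20:
    for z in(.02,.032):
      q=world(w,c.astype(float),z)[:,:2]*1e3;print(len(c),z,cv2.minEnclosingCircle(q.astype(np.float32)))
Q=P[d["pixels"]];T=Q[(Q[:,2]>.029)&(Q[:,2]<.036)];print(len(T),rect(T),np.median(T[:,2]))
go(.384,.274,.025,39)
E
```

```text
139 0.02 ((381.3780212402344, 277.0143737792969), 31.579078674316406)
139 0.032 ((383.3572998046875, 278.3150634765625), 30.46049690246582)
47 0.02 ((383.4522399902344, 278.03961181640625), 11.448845863342285)
47 0.032 ((385.3580627441406, 279.30401611328125), 11.043329238891602)
1408 (array([382. , 277.3]), array([57.5, 57. ]), -61.6) 0.030864902254271107
shift [ 0.0012 -0.0026  0.1778] turn z -0.4 q6 72.7 q1 21.3 yaw 38.6
```

```bash
python3 -m inch '{"linear":[[0.002,-0.002,0.03],[0.004,-0.004,0.065],[0.0045,-0.0045,0.1],[0.0045,-0.0045,0.13],[0.0045,-0.0045,0.152],[0.0045,-0.0045,0.168],[0.0045,-0.0045,0.176],[0.0045,-0.0045,0.176]],"turn":[[0,0,0],[0,0,0],[0,0,0],[0,0,0],[0,0,0],[0,0,0],[0,0,0],[0,0,0]]}' 88 40
python3 -m inch '{"linear":[[0,0,0],[0,0,0],[0,0,0],[0,0,0],[0,0,0],[0,0,0]],"turn":[[0,0,0],[0,0,0],[0,0,0],[0,0,0],[0,0,0],[0,0,0]]}' 0 40
python3 -m inch '{"linear":[[0,0,0],[0,0,0],[0,0,-0.005],[0,0,-0.015],[0,0,-0.03],[0,0,-0.05],[0,0,-0.075],[0,0,-0.1]],"turn":[[0,0,0],[0,0,0],[0,0,0],[0,0,0],[0,0,0],[0,0,0],[0,0,0],[0,0,0]]}'
python3 -c "
from h import *
go(.628,-.136,.125,39)"
```

```text
time: 16.43
ee_pos: [0.3842, 0.2772, 0.0255]
tool_rot: [-179.9, 0.2, 38.6]
wrist_force: [0.3, -0.7, -0.2]
width: 0.0827
time: 16.93
ee_pos: [0.3857, 0.2788, 0.0287]
tool_rot: [-180.0, -0.1, 38.7]
wrist_force: [-1.5, 1.5, 5.4]
width: 0.0601
time: 17.6
ee_pos: [0.3838, 0.2776, 0.128]
tool_rot: [-180.0, 0.1, 38.7]
wrist_force: [0.3, -0.5, -4.5]
width: 0.0603
shift [-0.0683  0.4754  0.003 ] turn z -0.3 q6 73.4 q1 22.1 yaw 38.7
```

```bash
python3 -m inch '{"linear":[[-0.001,0.01,0],[-0.004,0.03,0],[-0.009,0.06,0],[-0.014,0.095,0],[-0.019,0.13,0],[-0.024,0.165,0],[-0.029,0.2,0],[-0.034,0.235,0]],"turn":[[0,0,0],[0,0,0],[0,0,0],[0,0,0],[0,0,0],[0,0,0],[0,0,0],[0,0,0]]}'
python3 -m inch '{"linear":[[-0.005,0.035,0],[-0.01,0.07,0],[-0.015,0.105,0],[-0.02,0.14,0],[-0.025,0.175,0],[-0.03,0.205,0],[-0.033,0.228,0],[-0.034,0.24,0]],"turn":[[0,0,0],[0,0,0],[0,0,0],[0,0,0],[0,0,0],[0,0,0],[0,0,0],[0,0,0]]}'
python3 - <<'E'
from h import *
r.grab_frame("top");w=r.grab_frame("wrist"); cv2.imwrite("pics/w8.png",w["color"][100:300,200:440][...,::-1].repeat(2,0).repeat(2,1))
P=cloud(w)
for d in r.cut_out(w,"toroid")[:1]:
    Q=P[d["pixels"]];Q=Q[Q[:,2]<.18];z=np.percentile(Q[:,2],80);T=Q[abs(Q[:,2]-z)<.006];print(d["extent"],rect(T),z)
    p=T[:,:2];A=Rn.from_euler("z",-39,degrees=True).apply(np.c_[p,0*p[:,0]]);print("front along tool x",A[:,0].max(),"y mid",(A[:,1].max()+A[:,1].min())/2,"tcp",Rn.from_euler("z",-39,degrees=True).apply(r.state()["ee_pos"]))
go(.628,-.136,.0367,39)
E
```

```text
time: 18.27
ee_pos: [0.505, 0.0713, 0.126]
tool_rot: [-179.9, 0.1, 38.7]
wrist_force: [-0.1, -0.6, -4.7]
width: 0.0597
time: 18.93
ee_pos: [0.6289, -0.1382, 0.1257]
tool_rot: [-179.9, 0.1, 38.6]
wrist_force: [-0.8, 0.5, -4.1]
width: 0.0601
[274.2, 192.9, 95.9, 85.8] (array([ 631.5, -137.1]), array([60. , 49.2]), -52.0) 0.12861760343291162
front along tool x 0.4290139057281548 y mid -0.5037975762004694 tcp [ 0.40313424 -0.50026104  0.12604465]
shift [-0.0006  0.0009  0.0893] turn z -0.3 q6 29.1 q1 -22.2 yaw 38.7
```

View pics/w8.png

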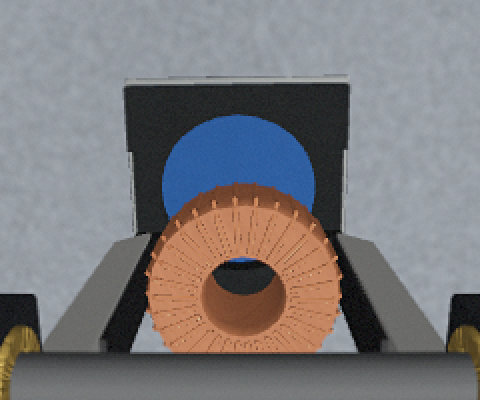

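The crop shows the ring held level and aligned over its round cut-out. Lowering.

```bash
python3 -m inch '{"linear":[[0.001,0,0.012],[0.002,0,0.03],[0.002,0,0.048],[0.002,0,0.064],[0.002,0,0.075],[0.002,0,0.082],[0.002,0,0.086],[0.002,0,0.088]],"turn":[[0,0,0],[0,0,0],[0,0,0],[0,0,0],[0,0,0],[0,0,0],[0,0,0],[0,0,0]]}'
python3 -m inch '{"linear":[[0,0,0.001],[0,0,0.002],[0,0,0.002]],"turn":[[0,0,0],[0,0,0],[0,0,0]]}'; python3 -m inch '{"linear":[[0,0,0]],"turn":[[0,0,0]]}'
```

```text
time: 19.75
ee_pos: [0.6304, -0.1331, 0.039]
tool_rot: [-180.0, 0.0, 38.8]
wrist_force: [-0.7, -0.5, -4.5]
width: 0.06
time: 20.0
ee_pos: [0.6311, -0.1339, 0.0382]
tool_rot: [179.9, -0.0, 38.7]
wrist_force: [-0.3, 0.0, -3.6]
width: 0.06
time: 20.08
ee_pos: [0.631, -0.1339, 0.0381]
tool_rot: [179.9, -0.0, 38.7]
wrist_force: [-0.6, -0.1, -5.2]
width: 0.06
```

```bash
python3 -m inch '{"linear":[[0,0,0.001],[0,0,0.001]],"turn":[[0,0,0],[0,0,0]]}';python3 -m inch '{"linear":[[0,0,0.001],[0,0,0.001]],"turn":[[0,0,0],[0,0,0]]}'
```

```text
time: 20.25
ee_pos: [0.6309, -0.1338, 0.0368]
tool_rot: [180.0, -0.0, 38.7]
wrist_force: [0.5, -0.4, -4.4]
width: 0.0597
time: 20.42
ee_pos: [0.6309, -0.1339, 0.0367]
tool_rot: [180.0, 0.0, 38.7]
wrist_force: [-3.9, 1.5, 5.4]
width: 0.06
```

```bash
python3 -m inch '{"linear":[[0,0,0],[0,0,0],[0,0,0],[0,0,0]],"turn":[[0,0,0],[0,0,0],[0,0,0],[0,0,0]]}' 85
python3 -m inch '{"linear":[[0,0,-0.01],[0,0,-0.03],[0,0,-0.06],[0,0,-0.1],[0,0,-0.14],[0,0,-0.17],[0,0,-0.185],[0,0,-0.185]],"turn":[[0,0,0],[0,0,0],[0,0,0],[0,0,0],[0,0,0],[0,0,0],[0,0,0],[0,0,0]]}'
python3 - <<'E'
from h import *
w=r.grab_frame("wrist"); P=cloud(w)
for d in r.cut_out(w,"toroid")[:1]:
    Q=P[d["pixels"]];T=Q[(Q[:,2]>.034)&(Q[:,2]<.05)];print(rect(T),np.median(T[:,2]),d["extent"])
s=r.state();go(.448,-.089,.21,139)
E
```

```text
time: 20.75
ee_pos: [0.6309, -0.1338, 0.0356]
tool_rot: [180.0, -0.0, 38.7]
wrist_force: [-0.1, -0.2, -0.3]
width: 0.0794
time: 21.42
ee_pos: [0.6331, -0.1346, 0.227]
tool_rot: [179.5, -0.3, 38.7]
wrist_force: [-0.6, 0.4, 0.5]
width: 0.0799
(array([ 628.8, -135.5]), array([57.8, 57. ]), -52.3) 0.03877064350552349 [296.5, 161.6, 43.2, 44.9]
shift [-0.1145 -0.1491  0.0106] turn z 79.7 q6 29.2 q1 -22.0 yaw 38.7
```

The transformer is home; its top face reads 0.0388 m against 0.0309 m on the bench. Last is the fan. The tool needs yaw 139° there, so that it can use the nest channel at 137°.

```bash
python3 -m inch '{"linear":[[-0.015,-0.02,0],[-0.03,-0.04,0],[-0.045,-0.06,0.003],[-0.06,-0.08,0.005],[-0.075,-0.1,0.007],[-0.09,-0.12,0.009],[-0.105,-0.138,0.01],[-0.1145,-0.149,0.01]],"turn":[[0,0,-6],[0,0,-13],[0,0,-20],[0,0,-27],[0,0,-34],[0,0,-41],[0,0,-48],[0,0,-55]]}' 88
python3 -m inch '{"linear":[[0,0,0],[0,0,0],[0,0,0],[0,0,0],[0,0,0],[0,0,0],[0,0,0],[0,0,0]],"turn":[[0,0,-6.5],[0,0,-13],[0,0,-20],[0,0,-27],[0,0,-34],[0,0,-40],[0,0,-45],[0,0,-45]]}'
python3 - <<'E'
from h import *
w=r.grab_frame("wrist"); cv2.imwrite("pics/w9.png",w["color"][60:300,160:480][...,::-1].repeat(2,0).repeat(2,1))
P=cloud(w)
seen(w,["fan"])
for d in r.cut_out(w,"fan")[:1]:
    Q=P[d["pixels"]];T=Q[(Q[:,2]>.021)&(Q[:,2]<.029)];print(rect(T),np.median(T[:,2]),d["extent"])
go(.4475,-.089,.026,139)
E
```

```text
time: 22.18
ee_pos: [0.4448, -0.0877, 0.2072]
tool_rot: [-179.7, -0.2, 94.1]
wrist_force: [-0.1, -1.0, 1.1]
width: 0.0826
time: 22.85
ee_pos: [0.4468, -0.0885, 0.2081]
tool_rot: [-179.9, -0.3, 138.8]
wrist_force: [0.4, 0.5, -0.0]
width: 0.0825
fan 0.74 [300 158  47  49] [446.4 -87.8] [63.4 62.1] -41.2
(array([447.1, -88.5]), array([60.1, 59.8]), -41.0) 0.02406766494335938 [299.8, 158.2, 46.7, 49.1]
shift [-0.0007  0.      0.1831] turn z -0.4 q6 -74.1 q1 -25.5 yaw 138.6
```

View pics/w9.png

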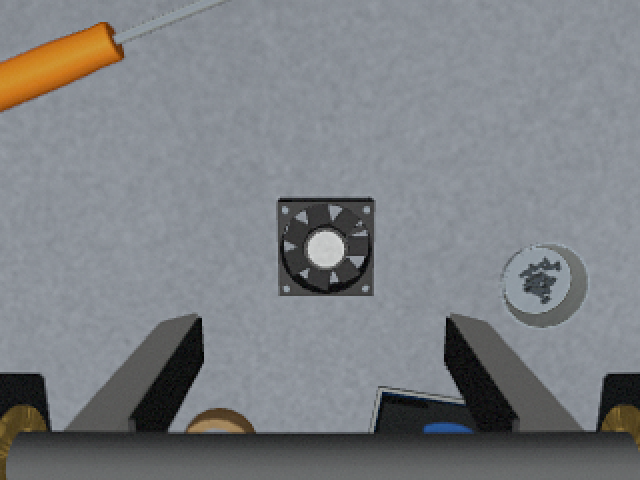

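The crop shows the fan square to the jaws at (326,247), with the dish well clear at (545,283). Gripping.

```bash
python3 -m inch '{"linear":[[0,0,0.03],[0,0,0.068],[0,0,0.105],[0,0,0.135],[0,0,0.158],[0,0,0.174],[0,0,0.182],[0,0,0.182]],"turn":[[0,0,0],[0,0,0],[0,0,0],[0,0,0],[0,0,0],[0,0,0],[0,0,0],[0,0,0]]}' 88 20
python3 -m inch '{"linear":[[0,0,0],[0,0,0],[0,0,0],[0,0,0],[0,0,0],[0,0,0]],"turn":[[0,0,0],[0,0,0],[0,0,0],[0,0,0],[0,0,0],[0,0,0]]}' 0 20
python3 -m inch '{"linear":[[0,0,0],[0,0,0],[0,0,-0.005],[0,0,-0.015],[0,0,-0.03],[0,0,-0.05],[0,0,-0.075],[0,0,-0.1]],"turn":[[0,0,0],[0,0,0],[0,0,0],[0,0,0],[0,0,0],[0,0,0],[0,0,0],[0,0,0]]}'
python3 -c "
from h import *
go(.511,.411,.125,137)"
```

```text
time: 23.67
ee_pos: [0.4465, -0.0883, 0.0265]
tool_rot: [-179.9, -0.2, 138.7]
wrist_force: [-1.1, -0.1, -0.6]
width: 0.0825
time: 24.17
ee_pos: [0.449, -0.0895, 0.0296]
tool_rot: [180.0, 0.1, 138.7]
wrist_force: [-1.0, -0.1, 6.5]
width: 0.0598
time: 24.83
ee_pos: [0.4474, -0.0888, 0.1296]
tool_rot: [-180.0, -0.1, 138.7]
wrist_force: [1.4, -1.1, -1.1]
width: 0.0597
shift [0.2819 0.4176 0.0047] turn z 1.7 q6 -74.2 q1 -25.5 yaw 138.7
```

```bash
python3 -m inch '{"linear":[[0.006,0.008,0],[0.018,0.027,0],[0.036,0.053,0],[0.056,0.083,0],[0.076,0.113,0],[0.096,0.142,0],[0.116,0.172,0],[0.136,0.201,0]],"turn":[[0,0,0],[0,0,0],[0,0,0],[0,0,0],[0,0,0],[0,0,1],[0,0,1],[0,0,1]]}'
python3 -m inch '{"linear":[[0.02,0.029,0],[0.04,0.059,0],[0.06,0.089,0],[0.08,0.118,0],[0.1,0.148,0],[0.12,0.178,0],[0.137,0.203,0],[0.146,0.216,0]],"turn":[[0,0,0],[0,0,0],[0,0,0.7],[0,0,0.7],[0,0,0.7],[0,0,0.7],[0,0,0.7],[0,0,0.7]]}'
python3 -m inch '{"linear":[[0,0,0]],"turn":[[0,0,0]]}'
python3 - <<'E'
from h import *
t=r.grab_frame("top");w=r.grab_frame("wrist"); cv2.imwrite("pics/w10.png",w["color"][100:300,200:440][...,::-1].repeat(2,0).repeat(2,1))
P=cloud(w);Q=P.reshape(-1,3)
for d in r.cut_out(w,"fan")[:1]:
    q=P[d["pixels"]];z=np.percentile(q[:,2],80);T=q[abs(q[:,2]-z)<.005];print(d["extent"],rect(T),z)
seen(w,["nest_fan"])
R=Rn.from_euler("z",-137,degrees=True)
m=(abs(Q[:,0]-.511)<.09)&(abs(Q[:,1]-.411)<.09)&(abs(Q[:,2]-.02)<.004);A=R.apply(Q[m]);print("foam tool x",A[:,0].min(),A[:,0].max(),"y",A[:,1].min(),A[:,1].max())
print("planned centre",R.apply([.511,.411,0]),"tcp",R.apply(r.state()["ee_pos"]))
go(.511,.411,.038,137)
E
```

```text
time: 25.5
ee_pos: [0.4774, 0.154, 0.1277]
tool_rot: [-180.0, -0.0, 137.7]
wrist_force: [-0.1, -1.0, -0.6]
width: 0.0597
time: 26.17
ee_pos: [0.5145, 0.4131, 0.1273]
tool_rot: [-180.0, -0.1, 137.2]
wrist_force: [-0.1, 0.4, -0.3]
width: 0.0595
time: 26.25
ee_pos: [0.5145, 0.4128, 0.1274]
tool_rot: [-180.0, -0.0, 137.2]
wrist_force: [0.5, -0.5, -0.2]
width: 0.0599
[270.6, 179.8, 101.2, 94.8] (array([512.2, 412.2]), array([60.5, 59. ]), 47.3) 0.12187101996446646
nest_fan 0.61 [268 136 115 108] [500.2 427.9] [106.2  80.6] 46.6
foam tool x -0.1421813612107919 -0.03725477766886488 y -0.7069858647388777 -0.6018207952578882
planned centre [-0.09342042 -0.64908753  0.        ] tcp [-0.09798015 -0.65015293  0.12771874]
shift [ 0.0045 -0.0009  0.0897] turn z -0.0 q6 -18.4 q1 28.6 yaw 137.0
```

View pics/w10.png

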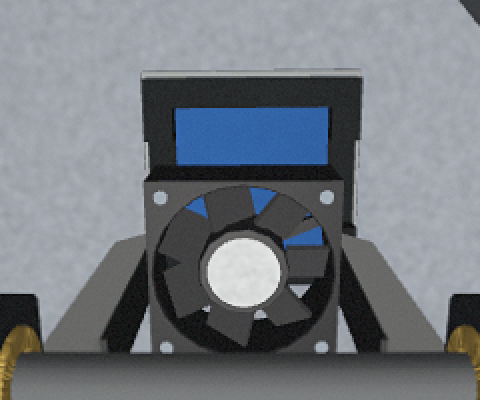

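The crop shows the fan level over the nest at (244,270). The cut-out is about 4 mm to tool +y and 3.5 mm forward, so I'll correct for that while lowering.

```bash
python3 -m inch '{"linear":[[0.002,0.002,0.012],[0.0035,0.004,0.03],[0.0035,0.004,0.048],[0.0035,0.004,0.064],[0.0035,0.004,0.075],[0.0035,0.004,0.082],[0.0035,0.004,0.086],[0.0035,0.004,0.088]],"turn":[[0,0,0],[0,0,0],[0,0,0],[0,0,0],[0,0,0],[0,0,0],[0,0,0],[0,0,0]]}'
python3 -m inch '{"linear":[[0,0,0.001],[0,0,0.001]],"turn":[[0,0,0],[0,0,0]]}'; python3 -m inch '{"linear":[[0,0,0.001],[0,0,0.001]],"turn":[[0,0,0],[0,0,0]]}'
```

```text
time: 27.12
ee_pos: [0.5159, 0.4148, 0.0401]
tool_rot: [-180.0, -0.0, 137.0]
wrist_force: [0.1, -0.6, -1.4]
width: 0.06
time: 27.28
ee_pos: [0.5163, 0.4153, 0.0401]
tool_rot: [179.9, 0.0, 137.0]
wrist_force: [-0.2, -0.6, -1.2]
width: 0.0599
time: 27.45
ee_pos: [0.5162, 0.4153, 0.0391]
tool_rot: [179.9, 0.0, 137.0]
wrist_force: [0.3, 1.1, -1.0]
width: 0.0601
```

```bash
python3 -m inch '{"linear":[[0,0,0.001],[0,0,0.001]],"turn":[[0,0,0],[0,0,0]]}'; python3 -m inch '{"linear":[[0,0,0.0005],[0,0,0.0005]],"turn":[[0,0,0],[0,0,0]]}'
```

```text
time: 27.62
ee_pos: [0.516, 0.4152, 0.0377]
tool_rot: [180.0, 0.0, 137.0]
wrist_force: [0.2, 0.0, 0.3]
width: 0.0597
time: 27.78
ee_pos: [0.516, 0.4152, 0.0377]
tool_rot: [180.0, 0.0, 137.0]
wrist_force: [-2.4, -1.6, 4.8]
width: 0.0599
```

The fan has touched the floor. I'll release, rise and check everything.

```bash
python3 -m inch '{"linear":[[0,0,0],[0,0,0],[0,0,0],[0,0,0]],"turn":[[0,0,0],[0,0,0],[0,0,0],[0,0,0]]}' 85
python3 -m inch '{"linear":[[0,0,-0.01],[0,0,-0.03],[0,0,-0.06],[0,0,-0.1],[0,0,-0.14],[0,0,-0.17],[0,0,-0.185],[0,0,-0.185]],"turn":[[0,0,0],[0,0,0],[0,0,0],[0,0,0],[0,0,0],[0,0,0],[0,0,0],[0,0,0]]}'
python3 - <<'E'
from h import *
w=r.grab_frame("wrist"); P=cloud(w);a=w["color"][60:300,160:480][...,::-1].repeat(2,0).repeat(2,1)
for d in r.cut_out(w,"fan")[:1]:
    Q=P[d["pixels"]];T=Q[(Q[:,2]>.028)&(Q[:,2]<.038)];print(rect(T),np.median(T[:,2]),d["extent"])
for d in r.cut_out(w,"nest_fan")[:1]:
    Q=P[d["pixels"]];T=Q[(Q[:,2]>.016)&(Q[:,2]<.024)];print("nest",rect(T),np.median(T[:,2]))
cv2.imwrite("pics/w11.png",a)
t=r.grab_frame("top");seen(t,["dish","bits"])
cv2.imwrite("pics/top1.png",cv2.resize(t["color"][120:300,160:480][...,::-1],None,fx=2.5,fy=2.5,interpolation=cv2.INTER_CUBIC))
E
```

```text
time: 28.12
ee_pos: [0.5158, 0.415, 0.0368]
tool_rot: [-180.0, -0.0, 137.0]
wrist_force: [-0.3, -0.2, 0.6]
width: 0.0794
time: 28.78
ee_pos: [0.5181, 0.4164, 0.2286]
tool_rot: [179.4, 0.2, 137.0]
wrist_force: [0.7, 0.8, 1.3]
width: 0.0801
(array([514. , 415.8]), array([59.8, 59.7]), 47.2) 0.03208542812623603 [297.6, 155.1, 44.7, 46.1]
nest (array([511.8, 417.3]), array([104.2, 103.8]), -42.3) 0.019582114414817966
dish 0.55 [315 169  21  19] [560.9   3.3] [60.3 58.3] 89.0
bits 0.65 [249 190  13  14] [498.2 236.8] [45.5 23.3] 45.3
```

View pics/w11.png

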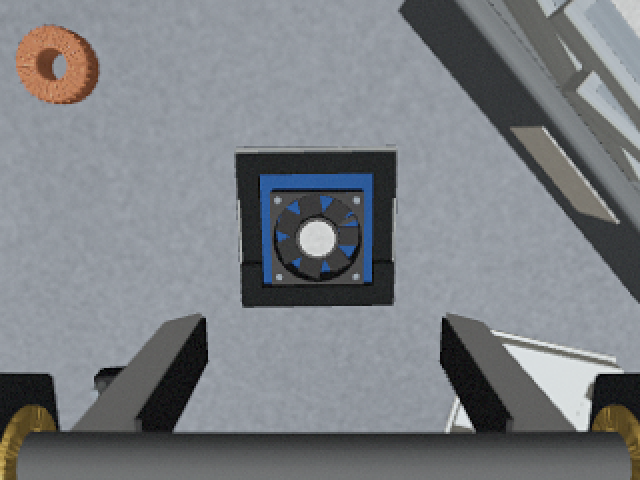

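View pics/top1.png

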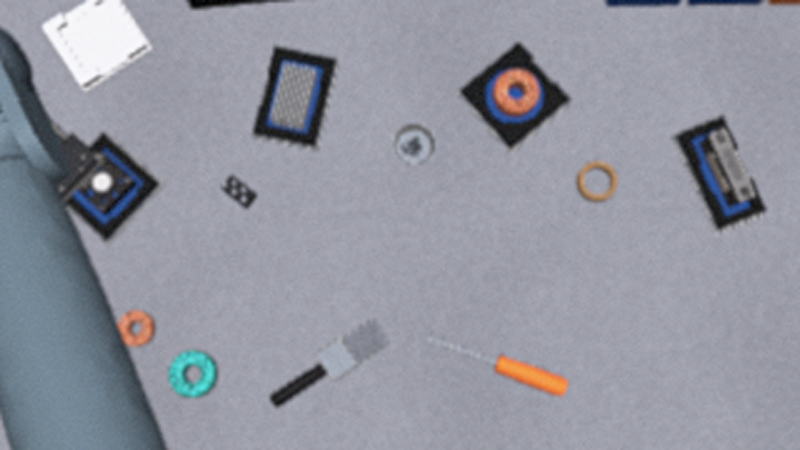

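All four parts are in their nests: fan at (102,183), heat sink at (296,97), transformer at (516,91) and battery at (728,165) in the top crop. The dish and bits haven't moved. The close crop shows the fan down on the blue floor. Handing in.

```bash
python3 -c "
from rig import r
print(r.finish_job(), r.state()['time'])"
```

```text
the job is handed in; nothing more can be done
the job is handed in; nothing more can be done
```

I put the battery, heat sink, transformer (the larger copper ring) and fan each into its matching nest. I lowered each one until the wrist force showed contact, then released it. I handed the job in at about 29 s of robot time; no verdict is reported.

| Part | Top height measured in the nest | Off nest centre |
|---|---|---|
| Battery | 0.060 m | about 2 mm |
| Heat sink | 0.0377 m | about 1–2 mm |
| Transformer | 0.0388 m | about 1 mm |
| Fan | 0.0321 m | about 3 mm |

All four heights agree with the part resting on the 8 mm floor.

- **Left in place:** the dish and the bit block read within about 2 mm of where they started. The turquoise ring, the small copper ring and the white nest were left alone.
- **Small disagreements:** the transformer read 60 mm between the jaws instead of the stated 62 mm, and its top face read about 1 mm low both on the bench and in the nest. The first, slanted view of the fan nest was about 6 mm out in y, and I corrected for it before lowering. No check failed.

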